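Wind the back gauge to the yellow strip

ROBOT

A 7-joint arm with a two-finger parallel gripper is mounted at the origin on the work surface. World frame = base frame: x ahead of the robot, y to its left, z up, the work surface at z = 0. Lengths are in mm, angles in rad, forces in N, time in s.
With the tool pointing down it reaches from about 350 to 775 mm from the base axis. Payload 3.1 kg.
Tool frame: the origin (TCP) lies midway between the tips of the shut fingers; the grasp point (between the pads) lies 19 mm behind it; y points along the fingers, x is the direction in which the jaws open and shut, and the axes are right-handed (so a half turn about y gives the same grasp; the last joint's range is limited). The gripper opens to 85 mm and grips with 20 to 120 N. Pads are 22 mm wide; open, the fingers measure 114 mm over their backs; the gripper's body (76 mm by 85 mm) begins 54 mm behind the grasp point. The pads swing forward as they close: fully open they stand 13 mm farther back than shut.
Start: joints at [1.21, 0.311, 0.014, 1.512, -0.004, 1.319, -0.027], TCP at [172.418, -522.292, 231.304] pointing down, gripper open.
Joint ranges: [-2.7, 2.7], [-0.3, 1.91], [-1.27, 1.3], [0.12, 2.57], [-1.44, 4.58], [0.2, 2.03], [-3.05, 3.05]. Speed limits (rad/s): [2.79, 2.79, 3.14, 3.14, 3.14, 3.14, 3.14].

INTERFACE

Orientations are given as a rotation vector (axis times angle).
In Python, from rig import manip gives the robot as it stands.
- The arm moves only by the shell command python3 -m jog 'ROWS' [FORCE]. ROWS is JSON, a list of rows, each an object with "angular": the turn, a rotation vector about the tool's x, y, z in degrees, a list of three; "delta_pos": the shift along the tool's x, y, z in cm, a list of three; "gripper": the gripper command: -1 is shut, 1 is fully open, values between are in proportion. In form: [{"angular": [wx, wy, wz], "delta_pos": [x, y, z], "gripper": gripper}, ...]. A call has 1 to 12 rows; each row is the pose to reach, as a shift and turn from the pose measured when the call began, along the tool's axes at that moment; what a row does not reach only later rows make up. A row lasts 1/10 s, in which the tool goes at most 50 mm and 8.59 degrees, less where a joint would pass 70% of its speed; a pose out of reach is approached as far as the arm can. A call with a gripper value outside its range is refused whole. The fingers move at their own pace and stop on an object; FORCE is the grip in N (left out, the last holds). Time passes only in rows, so rows that repeat a pose let the fingers close. It gives the time, the measured TCP pose, the force and the opening at its end, in the units of the state.
- manip.state(): the state, without advancing time (a new reading comes with each control period).
- manip.capture(name): name is "side" or "top"; returns the picture (384x512x3 uint8, red, green, blue); there is no depth.
- manip.camera_info(name): a dict with "vfov" (degrees; the focal length in pixels is half the picture's height over the tangent of half this angle, whatever the lens; pixels are square), "cx", "cy" (the principal point, pixels), "extrinsics" (4x4, takes a point from world to camera coordinates). Camera axes: x right, y down, z forward; pixel columns grow to the right and rows downward; lengths in mm; the calibration is good to about 2 mm. A picture is of the moment at which its call begins. camera_info takes no time and is no camera call.
- manip.job_done(): hands the job in, once; it reports no verdict.
The state is a dict: "t": time; "q": joint angles; "dq": joint speeds; "joint_torque": joint torques, N m; "eef_pos": TCP position; "orientation": TCP orientation; "contact_force": force on the tool from outside, world axes, zero at the start; "torque": the same for the moment, N m; "finger_gap": opening from 0.0 (shut) to 1.0 (fully open).
Only numpy, scipy, OpenCV 4.12 (cv2) and the standard library are available. Lean on these libraries where they do the work, as an engineer would, in place of code of your own. Each camera call takes 0.05 s, during which the arm holds its last target.

TASK

Using only its two red knobs, wind the fence of the back gauge until it lies squarely over the yellow strip, not the blue one. Each knob drives one end of the fence, so turn them alternately in small steps and never let the fence get more than about ten degrees out of square; do not push the fence itself, and let go of the knobs when it is set.

Things in the scene. Friction and masses are not known exactly. Their poses are not given: they have to be found in the camera images.
- knob_left_grip (a point): Left (+y) red knob: upright grip bar 62 x 16 mm, 37 high, on a round hub, atop a green gearbox. Point: on its vertical axis, in the bar, 85 mm over the table, 17 below the bar's top, 20 above the hub. Turns with the knob: x is along the bar to its white-marked end, which at the start points along the strip's x. Clockwise from above moves the fence's left end to the strip's +x, 25 mm/rad.
- knob_right_grip (a point): Right (-y) red knob, 310 mm from the left one: same build, point, axes and sense: clockwise from above moves the fence's right end to the strip's +x (away from the robot), 25 mm per rad. Both knobs turn 3 rad either way from the start, with light friction (0.12 N m), and stay where left. Gearbox tops are 55 mm over the table, hubs 65 mm; only the two knobs stand higher.
- fence: Aluminium bar across the dark steel bed (240 x 390 x 20 mm) between the knobs: 228 mm long (y), 24 wide (x), top 50 mm over the table. Origin: middle of its length and width, underside, 26 mm over the table. Starts mid-bed and square. Rides on two shoes 200 mm apart, one driven by each knob; its turn is the difference of their travels over 200 mm.
- yellow_strip: Yellow setting strip, 24 (x) x 160 (y) x 2 mm, fixed flat on the bed, 54 to 62 mm before or beyond the fence's start; a blue one like it, not wanted, lies as far on the other side. Origin: centre of its underside, 20 mm over the table. x: the way the fence slides, away from the robot, across the square fence (bed yaw up to 17 deg). The fence passes 4 mm above and covers it when set.

How it is judged:
By the outcome, as a careful person would: the job done as asked, in the order asked, and still so for the second after the job is handed in, with the robot touching nothing.
It also fails if it takes over 61 s, if anything falls off the work surface, if the arm or the gripper's body presses on something with over 40 N, if the wrist force passes 120 N, or if a joint passes its speed limit or range.

## Working session

There is one attempt and no reset: what is moved stays moved. The work goes in short steps, Python scripts to look and compute and a shell command to move; the robot and the scene stay as the last step left them, time stands still between calls to the robot, and variables do not carry over. Pictures are saved under pics/ and viewed, and the job is handed in when it is done.

```bash
ls; mkdir -p pics; python3 - <<'E'
from rig import manip
import cv2
s=manip.state()
for k,v in s.items(): print(k,v)
for n in("side","top"):
    print(n,manip.camera_info(n))
    im=manip.capture(n); cv2.imwrite(f"pics/{n}0.png",im[:,:,::-1])
E
```

```text
pics
t 0.0
q [ 1.21030512  0.31175787  0.01396396  1.51308371 -0.0044057   1.31919383
 -0.02719178]
dq [ 0.00063719  0.00064343  0.000142    0.00030785 -0.0020533   0.00091909
 -0.00244581]
joint_torque [ 1.50291589e-04 -3.79920316e+01  1.46124051e-01 -2.30591851e+01
  1.22566056e-02  1.36826755e-02 -5.60383739e-06]
eef_pos [ 172.174789   -521.57529016  230.19257318]
orientation [-1.34197406  0.97261286 -0.96929346]
contact_force [ 0.01283189 -0.31915424  0.82009083]
torque [ 0.03709365 -0.03290138 -0.01204329]
finger_gap 0.9960797998234004
side {'vfov': 43.673100364464524, 'cx': 256.28379765541627, 'cy': 187.52756714167344, 'extrinsics': array([[-9.01716689e-01, -4.32293638e-01, -5.40579993e-03,
         5.07912713e+02],
       [-2.82931091e-01,  5.99525117e-01, -7.48678591e-01,
         1.96381133e+02],
       [ 3.26889904e-01, -6.73566511e-01, -6.62911114e-01,
         7.71618510e+02],
       [ 0.00000000e+00,  0.00000000e+00,  0.00000000e+00,
         1.00000000e+00]])}
top {'vfov': 53.061907725534766, 'cx': 262.4419738121893, 'cy': 192.3005761148094, 'extrinsics': array([[ 1.60194936e-03, -9.99642615e-01,  2.66847567e-02,
         2.24617140e+01],
       [-9.88392262e-01, -5.63661810e-03, -1.51818859e-01,
         5.67193560e+02],
       [ 1.51915013e-01, -2.61318009e-02, -9.88048054e-01,
         8.79805541e+02],
       [ 0.00000000e+00,  0.00000000e+00,  0.00000000e+00,
         1.00000000e+00]])}
```

View pics/side0.png

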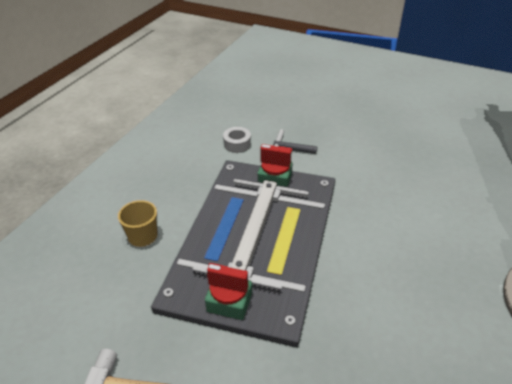

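View pics/top0.png

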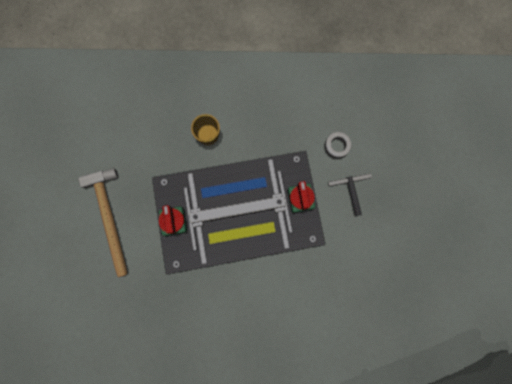

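```bash
python3 - <<'E'
import cv2,numpy as np
t=cv2.imread("pics/top0.png");s=cv2.imread("pics/side0.png")
a=cv2.resize(t[180:240,150:200],None,fx=8,fy=8,interpolation=cv2.INTER_NEAREST)
b=cv2.resize(t[170:230,280:330],None,fx=8,fy=8,interpolation=cv2.INTER_NEAREST)
cv2.imwrite("pics/c1.png",np.hstack([a[:480,:400],b[:480,:400]]))
a=cv2.resize(s[255:325,195:260],None,fx=6,fy=6,interpolation=cv2.INTER_NEAREST)
b=cv2.resize(s[130:200,245:310],None,fx=6,fy=6,interpolation=cv2.INTER_NEAREST)
cv2.imwrite("pics/c2.png",np.hstack([a,b]))
E
```

```text
(no output)
```

View pics/c1.png

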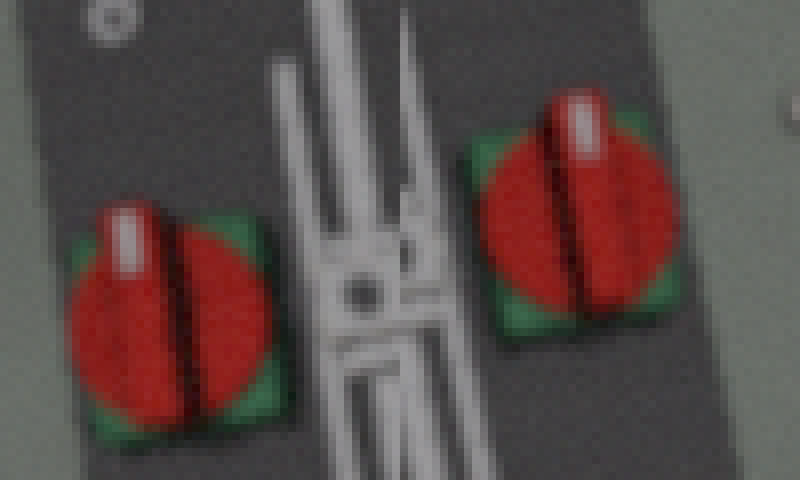

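View pics/c2.png

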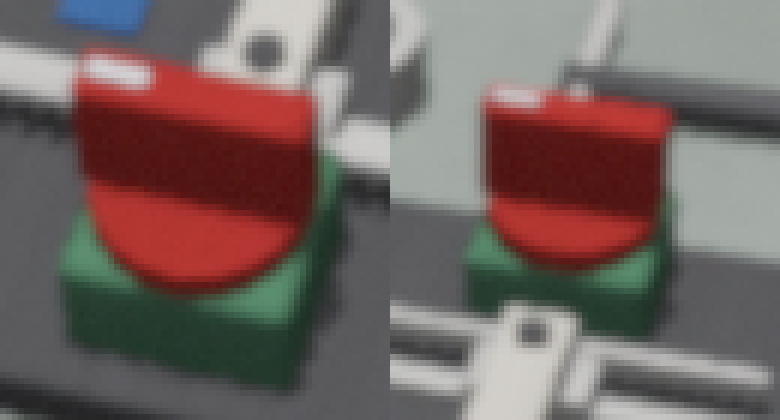

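```bash
cat > h.py <<'E'
import numpy as np,cv2
from rig import manip
CI={n:manip.camera_info(n) for n in("side","top")}
def P(n):
    c=CI[n];f=192/np.tan(np.radians(c["vfov"]/2))
    return np.array([[f,0,c["cx"]],[0,f,c["cy"]],[0,0,1]])@np.array(c["extrinsics"])[:3]
def tri(pt,ps):
    X=cv2.triangulatePoints(P("top"),P("side"),np.array(pt,float).reshape(2,1),np.array(ps,float).reshape(2,1))[:,0];return X[:3]/X[3]
def ray(n,p,z):
    M=P(n);A=M[:,:3];C=-np.linalg.solve(A,M[:,3]);d=np.linalg.solve(A,np.array([p[0],p[1],1.]))
    return C+d*(z-C[2])/d[2]
def mask(im,c):
    h=cv2.cvtColor(im,cv2.COLOR_RGB2HSV)
    H,S,V=[h[...,i].astype(int) for i in range(3)]
    if c=="yellow":m=(H>22)&(H<35)&(S>150)&(V>90)
    if c=="blue":m=(H>100)&(H<125)&(S>120)&(V>60)
    if c=="red":m=((H<8)|(H>172))&(S>140)&(V>60)
    return m.astype(np.uint8)*255
def blobs(m,amin=60):
    n,l,st,ce=cv2.connectedComponentsWithStats(m)
    return [(st[i],ce[i],(l==i).astype(np.uint8)) for i in range(1,n) if st[i][4]>amin]
E
python3 - <<'E'
from h import *
I={n:cv2.cvtColor(cv2.imread(f"pics/{n}0.png"),cv2.COLOR_BGR2RGB) for n in("side","top")}
cs={}
for n in I:
  for c in("yellow","blue","red"):
    for st,ce,l in blobs(mask(I[n],c)):
        cs.setdefault((n,c),[]).append(ce)
        print(n,c,st,ce.round(2))
        if c!="red":
            r=cv2.minAreaRect(np.argwhere(l)[:,::-1].astype(np.float32));b=cv2.boxPoints(r)
            q=np.array([ray(n,p,22) for p in b]);e=[q[1]-q[0],q[2]-q[1]];e.sort(key=np.linalg.norm)
            print("  ctr z22",ray(n,ce,22).round(1),"sizes",[np.linalg.norm(x).round(1) for x in e],"yaw",np.degrees(np.arctan(e[1][1]/e[1][0])).round(2))
for c in("yellow","blue"):print(c,tri(cs["top",c][0],cs["side",c][0]).round(1))
# hubs
L=ray("top",(171.2,220.9),65);R=ray("top",(302.3,196.9),65);print(L,R,np.linalg.norm(L-R),np.degrees(np.arctan2(L[0]-R[0],L[1]-R[1])))
# white marks  (manual crops)
ml=tri((150+128/8-.5,180+240/8-.5),(195+120/6-.5,255+72/6-.5));mr=tri((280+185/8-.5,170+128/8-.5),(245+(517-390)/6-.5,130+97/6-.5))
print("marks",ml,mr,np.linalg.norm(ml-mr))
E
```

```text
side blue [ 307    0  205   72 7508] [449.74  31.54]
  ctr z22 [ 344.7 -961.3   22. ] sizes [np.float64(566.4), np.float64(729.1)] yaw 24.77
side blue [205 198  38  63 803] [223.51 229.42]
  ctr z22 [580.8 102.1  22. ] sizes [np.float64(27.9), np.float64(165.2)] yaw -78.2
side red [261 146  31  29 711] [275.64 159.41]
side red [ 208  266   39   38 1174] [227.36 284.21]
top yellow [209 223  66  20 626] [241.36 232.45]
  ctr z22 [472.1  74.7  22. ] sizes [np.float64(23.1), np.float64(158.9)] yaw -79.41
top blue [201 178  66  20 616] [233.09 187.19]
  ctr z22 [582.6  96.1  22. ] sizes [np.float64(24.2), np.float64(160.4)] yaw -79.14
top red [290 182  25  27 437] [301.84 196.7 ]
top red [159 206  14  28 256] [165.86 221.23]
top red [172 208  12  24 183] [177.45 219.02]Traceback (most recent call last):
  File "<stdin>", line 13, in <module>
KeyError: ('side', 'yellow')
```

```bash
sed -i 's/H>22)&(H<35)&(S>150)&(V>90)/H>22)\&(H<36)\&(S>120)\&(V>90)/' h.py
python3 - <<'E'
from h import *
I={n:cv2.cvtColor(cv2.imread(f"pics/{n}0.png"),cv2.COLOR_BGR2RGB) for n in("side","top")}
cs={};bx={}
for n in I:
  for c in("yellow","blue"):
    for st,ce,l in blobs(mask(I[n],c)):
        if st[4]>3000: continue
        cs[n,c]=ce
        r=cv2.minAreaRect(np.argwhere(l)[:,::-1].astype(np.float32));b=cv2.boxPoints(r)
        q=np.array([ray(n,p,22) for p in b])
        q=q[np.argsort(q[:,1])]; bx[n,c]=q
        print(n,c,st,ce.round(2),ray(n,ce,22).round(1));print(q.round(1))
for c in("yellow","blue"):print(c,tri(cs["top",c],cs["side",c]).round(1))
print(I["side"][240,285],cv2.cvtColor(I["side"][240:241,285:286],cv2.COLOR_RGB2HSV))
for n in("top","side"):
  C=-np.linalg.solve(P(n)[:,:3],P(n)[:,3]);print(n,C)
L=ray("top",(171.2,220.9),65);R=ray("top",(302.3,196.9),65);print(L,R,np.linalg.norm(L-R),np.degrees(np.arctan2(L[0]-R[0],L[1]-R[1])))
ml=tri((150+128/8-.5,180+240/8-.5),(195+120/6-.5,255+72/6-.5));mr=tri((280+185/8-.5,170+128/8-.5),(245+(517-390)/6-.5,130+97/6-.5))
print("marks",ml,mr,np.linalg.norm(ml-mr))
E
```

```text
side yellow [268 208  32  66 908] [283.45 241.03] [470.3  81.3  22. ]
[[472.4  -6.2  22. ]
 [499.8  -5.8  22. ]
 [444.9 153.7  22. ]
 [468.6 155.4  22. ]]
side blue [205 198  38  63 803] [223.51 229.42] [580.8 102.1  22. ]
[[612.9  12.8  22. ]
 [585.1  15.8  22. ]
 [579.1 174.5  22. ]
 [555.2 175.5  22. ]]
top yellow [208 222  67  22 708] [241.2  232.43] [472.1  75.1  22. ]
[[474.3  -6.6  22. ]
 [499.5  -2.1  22. ]
 [445.  151.2  22. ]
 [469.9 156.3  22. ]]
top blue [201 178  66  20 616] [233.09 187.19] [582.6  96.1  22. ]
[[586.   14.3  22. ]
 [609.8  18.6  22. ]
 [556.1 171.3  22. ]
 [579.6 176.1  22. ]]
yellow [472.6  75.3  14.9]
blue [584.   96.5  15.2]
[217 206  97] [[[ 27 141 217]]]
top [426.91807317  48.64164322 954.80144691]
side [261.32139763 621.56840097 661.28651091]
[495.95899285 234.995216    65.        ] [553.3528884  -68.36845038  65.        ] 308.745159195545 -10.713263331583372
marks [517.1029385  240.09770687 102.8663493 ] [573.58637956 -64.59999858 102.89860734] 309.88880564270795
```

```bash
cat >> h.py <<'E'
from scipy.spatial.transform import Rotation as Ro
def go(xyz,jawyaw):
    """delta in tool axes (cm) and rotvec (deg) to reach TCP xyz with tool y down, tool x at jawyaw deg"""
    s=manip.state();R=Ro.from_rotvec(s["orientation"]).as_matrix();p=np.array(s["eef_pos"])
    x=np.array([np.cos(np.radians(jawyaw)),np.sin(np.radians(jawyaw)),0]);y=np.array([0,0,-1.]);z=np.cross(x,y)
    T=np.stack([x,y,z],1)
    print("t",s["t"],"p",p.round(1),"xyaw",np.degrees(np.arctan2(R[1,0],R[0,0])).round(2),"gap",round(s["finger_gap"],3),"F",np.round(s["contact_force"],1),"q1,q7",np.round(s["q"],2)[[0,6]])
    print("dpos cm",(R.T@(np.array(xyz)-p)/10).round(2),"ang",np.degrees(Ro.from_matrix(R.T@T).as_rotvec()).round(2))
KL=np.array([496.5,235.6]);KR=np.array([553.4,-68.8])
E
python3 - <<'E'
from h import *
print(Ro.from_rotvec(manip.state()["orientation"]).as_matrix().round(3))
for k in(-79.5,100.5): go([*KR,130],k)
E
```

```text
[[ 0.313 -0.001  0.95 ]
 [-0.95   0.002  0.313]
 [-0.002 -1.    -0.   ]]
t 0.1 p [ 172.2 -521.7  230.3] xyaw -71.73 gap 0.998 F [ 0.7  0.2 -0.1] q1,q7 [ 1.21 -0.03]
dpos cm [-31.03  10.09  50.4 ] ang [ 0.01  7.77 -0.12]
t 0.1 p [ 172.2 -521.7  230.3] xyaw -71.73 gap 0.998 F [ 0.7  0.2 -0.1] q1,q7 [ 1.21 -0.03]
dpos cm [-31.03  10.09  50.4 ] ang [-1.8000e-01 -1.7223e+02 -2.0000e-02]
```

```bash
python3 -m jog '[{"angular":[0,7.8,0],"delta_pos":[-31.0,9.0,50.4],"gripper":0.2},{"angular":[0,7.8,0],"delta_pos":[-31.0,9.0,50.4],"gripper":0.2},{"angular":[0,7.8,0],"delta_pos":[-31.0,9.0,50.4],"gripper":0.2},{"angular":[0,7.8,0],"delta_pos":[-31.0,9.0,50.4],"gripper":0.2},{"angular":[0,7.8,0],"delta_pos":[-31.0,9.0,50.4],"gripper":0.2},{"angular":[0,7.8,0],"delta_pos":[-31.0,9.0,50.4],"gripper":0.2},{"angular":[0,7.8,0],"delta_pos":[-31.0,9.0,50.4],"gripper":0.2},{"angular":[0,7.8,0],"delta_pos":[-31.0,9.0,50.4],"gripper":0.2},{"angular":[0,7.8,0],"delta_pos":[-31.0,9.0,50.4],"gripper":0.2},{"angular":[0,7.8,0],"delta_pos":[-31.0,9.0,50.4],"gripper":0.2},{"angular":[0,7.8,0],"delta_pos":[-31.0,9.0,50.4],"gripper":0.2},{"angular":[0,7.8,0],"delta_pos":[-31.0,9.0,50.4],"gripper":0.2}]' 40
python3 - <<'E'
from h import *
go([*KR,130],-79.5)
im=manip.capture("top");cv2.imwrite("pics/top1.png",im[:,:,::-1])
E
```

```text
t: 1.3
eef_pos: [554.2, -67.5, 140.2]
orientation: [-1.289, 1.076, -1.071]
contact_force: [0.0, -1.5, 1.0]
finger_gap: 0.599
t 1.3 p [554.2 -67.5 140.2] xyaw -79.53 gap 0.599 F [ 0.  -1.5  1. ] q1,q7 [ 0.33 -1.41]
dpos cm [ 0.12  1.02 -0.1 ] ang [ 0.06 -0.03 -0.13]
```

```bash
python3 -m jog '[{"angular":[0,0,0],"delta_pos":[0.12,4.0,-0.1],"gripper":0.2},{"angular":[0,0,0],"delta_pos":[0.12,7.0,-0.1],"gripper":0.2},{"angular":[0,0,0],"delta_pos":[0.12,7.0,-0.1],"gripper":0.2}]'
python3 - <<'E'
from h import *
go([*KR,70],-79.5)
im=manip.capture("side");cv2.imwrite("pics/side1.png",cv2.resize(im[100:260,180:380,::-1],None,fx=3.5,fy=3.5))
E
```

```text
t: 1.65
eef_pos: [554.8, -55.9, 64.9]
orientation: [-1.289, 1.073, -1.052]
contact_force: [-0.3, -0.5, -0.6]
finger_gap: 0.604
t 1.65 p [554.8 -55.9  64.9] xyaw -78.77 gap 0.604 F [-0.3 -0.5 -0.6] q1,q7 [ 0.31 -1.44]
dpos cm [ 1.23 -0.52 -0.39] ang [ 0.17  0.73 -0.81]
```

View pics/side1.png

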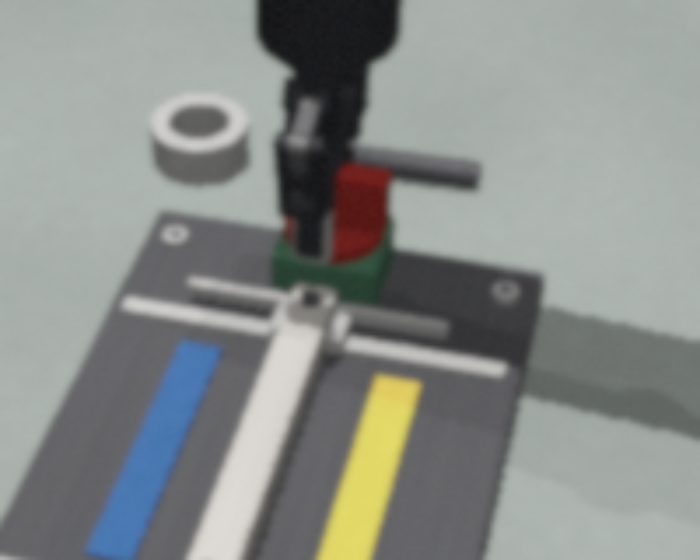

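```bash
python3 -m jog '[{"angular":[0,0.7,-0.8],"delta_pos":[1.2,-0.5,-0.4],"gripper":0.2},{"angular":[0,0.7,-0.8],"delta_pos":[1.2,-0.5,-0.4],"gripper":0.2},{"angular":[0,0.7,-0.8],"delta_pos":[1.2,-0.5,-0.4],"gripper":0.2}]'
python3 - <<'E'
from h import *
go([*KR,70],-79.5);print(manip.state()["dq"].round(3))
E
```

```text
t: 2.0
eef_pos: [555.6, -70.7, 73.9]
orientation: [-1.289, 1.072, -1.079]
contact_force: [0.0, 0.8, -0.2]
finger_gap: 0.6
t 2.0 p [555.6 -70.7  73.9] xyaw -79.67 gap 0.6 F [ 0.   0.8 -0.2] q1,q7 [ 0.32 -1.44]
dpos cm [-0.23  0.39 -0.19] ang [-0.18 -0.17  0.18]
[-0.007  0.008 -0.015  0.008 -0.005 -0.006 -0.002]
```

```bash
python3 -m jog '[{"angular":[0,0,0],"delta_pos":[-0.2,0.3,-0.2],"gripper":0.2},{"angular":[0,0,0],"delta_pos":[-0.2,0.3,-0.2],"gripper":0.2},{"angular":[0,0,0],"delta_pos":[-0.2,0.3,-0.2],"gripper":-1},{"angular":[0,0,0],"delta_pos":[-0.2,0.3,-0.2],"gripper":-1},{"angular":[0,0,0],"delta_pos":[-0.2,0.3,-0.2],"gripper":-1},{"angular":[0,0,0],"delta_pos":[-0.2,0.3,-0.2],"gripper":-1}]' 40
python3 - <<'E'
from h import *
go([*KR,70],-79.5);print(manip.state()["dq"].round(3))
E
```

```text
t: 2.6
eef_pos: [553.2, -68.1, 71.1]
orientation: [-1.288, 1.072, -1.078]
contact_force: [-1.1, 2.2, 2.7]
finger_gap: 0.182
t 2.6 p [553.2 -68.1  71.1] xyaw -79.64 gap 0.182 F [-1.1  2.2  2.7] q1,q7 [ 0.32 -1.44]
dpos cm [0.07 0.11 0.01] ang [-0.17 -0.14  0.11]
[ 0.001 -0.     0.001  0.     0.004 -0.002  0.002]
```

```bash
python3 -m jog '[{"angular":[0,-7,0],"delta_pos":[0,0,0],"gripper":-1},{"angular":[0,-14,0],"delta_pos":[0,0,0],"gripper":-1},{"angular":[0,-21,0],"delta_pos":[0,0,0],"gripper":-1},{"angular":[0,-28,0],"delta_pos":[0,0,0],"gripper":-1},{"angular":[0,-35,0],"delta_pos":[0,0,0],"gripper":-1},{"angular":[0,-35,0],"delta_pos":[0,0,0],"gripper":-1},{"angular":[0,-35,0],"delta_pos":[0,0,0],"gripper":-1}]'
python3 - <<'E'
from h import *
go([*KR,130],-44.6);print(manip.state()["dq"].round(3),manip.state()["torque"].round(2))
im=manip.capture("side");cv2.imwrite("pics/side2.png",cv2.resize(im[100:340,130:380,::-1],None,fx=2.5,fy=2.5))
E
```

```text
t: 3.3
eef_pos: [553.3, -68.3, 71.1]
orientation: [-1.483, 0.608, -0.614]
contact_force: [-0.5, -0.0, 1.1]
finger_gap: 0.183
t 3.3 p [553.3 -68.3  71.1] xyaw -44.76 gap 0.183 F [-0.5 -0.   1.1] q1,q7 [ 0.42 -0.9 ]
dpos cm [ 0.07 -5.89 -0.02] ang [-0.08 -0.16  0.2 ]
[-0.007 -0.001  0.005  0.002  0.    -0.001  0.004] [0.16 0.06 0.17]
```

View pics/side2.png

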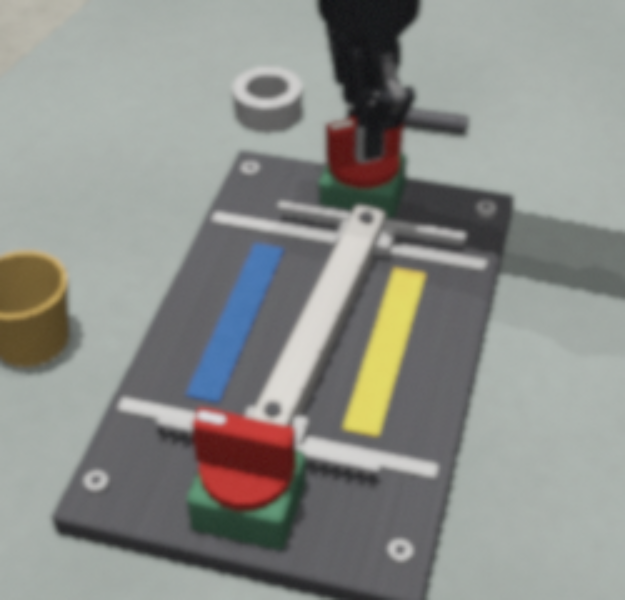

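```bash
python3 -m jog '[{"angular":[0,0,0],"delta_pos":[0,0,0],"gripper":0.2},{"angular":[0,0,0],"delta_pos":[0,0,0],"gripper":0.2},{"angular":[0,0,0],"delta_pos":[0,-4,0],"gripper":0.2},{"angular":[0,0,0],"delta_pos":[0,-6.4,0],"gripper":0.2},{"angular":[0,5,0],"delta_pos":[-3.6,-6.4,2.5],"gripper":0.2},{"angular":[0,10,0],"delta_pos":[-7.2,-6.4,5],"gripper":0.2},{"angular":[0,15,0],"delta_pos":[-10.9,-6.4,7.5],"gripper":0.2},{"angular":[0,20,0],"delta_pos":[-14.5,-6.4,10],"gripper":0.2},{"angular":[0,25,0],"delta_pos":[-18.1,-6.4,12.5],"gripper":0.2},{"angular":[0,30,0],"delta_pos":[-21.8,-6.4,15],"gripper":0.2},{"angular":[0,34.8,0],"delta_pos":[-25.4,-6.4,17.6],"gripper":0.2},{"angular":[0,34.8,0],"delta_pos":[-25.4,-6.4,17.6],"gripper":0.2}]'
python3 -m jog '[{"angular":[0,0,0],"delta_pos":[0,0,0],"gripper":0.2},{"angular":[0,0,0],"delta_pos":[0,0,0],"gripper":0.2}]'
python3 - <<'E'
from h import *
go([*KL,70],-79.5);print(manip.state()["dq"].round(3))
E
```

```text
t: 4.55
eef_pos: [492.9, 245.8, 135.1]
orientation: [-1.289, 1.065, -1.062]
contact_force: [-0.2, 0.3, 0.1]
finger_gap: 0.602
t: 4.75
eef_pos: [492.5, 246.3, 135.1]
orientation: [-1.289, 1.065, -1.061]
contact_force: [-0.6, -0.8, 0.5]
finger_gap: 0.602
t 4.75 p [492.5 246.3 135.1] xyaw -78.79 gap 0.602 F [-0.6 -0.8  0.5] q1,q7 [-0.16 -2.03]
dpos cm [1.17 6.5  0.16] ang [-0.21  0.71 -0.32]
[ 0.027 -0.005  0.021  0.003  0.013  0.005  0.   ]
```

```bash
python3 -m jog '[{"angular":[0,0.7,0],"delta_pos":[1.2,0,0.2],"gripper":0.2},{"angular":[0,0.7,0],"delta_pos":[1.2,3,0.2],"gripper":0.2},{"angular":[0,0.7,0],"delta_pos":[1.2,6.4,0.2],"gripper":0.2},{"angular":[0,0.7,0],"delta_pos":[1.2,6.4,0.2],"gripper":0.2},{"angular":[0,0.7,0],"delta_pos":[1.2,6.4,0.2],"gripper":0.2},{"angular":[0,0.7,0],"delta_pos":[1.2,6.4,0.2],"gripper":0.2}]'
python3 - <<'E'
from h import *
go([*KL,70],-79.5)
im=manip.capture("side");cv2.imwrite("pics/side3.png",cv2.resize(im[180:340,130:330,::-1],None,fx=3.5,fy=3.5))
E
```

```text
t: 5.35
eef_pos: [498.7, 235.2, 72.8]
orientation: [-1.28, 1.073, -1.072]
contact_force: [0.5, -0.4, 0.2]
finger_gap: 0.603
t 5.35 p [498.7 235.2  72.8] xyaw -79.59 gap 0.603 F [ 0.5 -0.4  0.2] q1,q7 [-0.15 -2.05]
dpos cm [-0.08  0.28 -0.21] ang [-0.39 -0.09 -0.36]
```

View pics/side3.png

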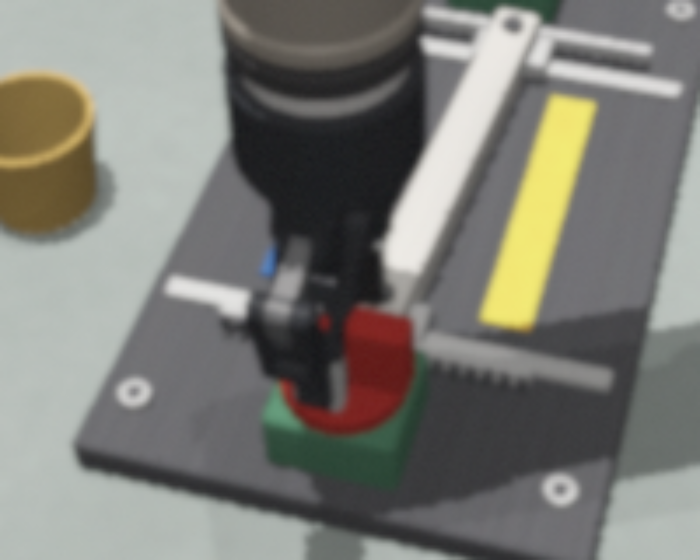

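```bash
python3 -m jog '[{"angular":[0,0,0],"delta_pos":[-0.1,0.1,-0.2],"gripper":0.2},{"angular":[0,0,0],"delta_pos":[-0.1,0.1,-0.2],"gripper":-1},{"angular":[0,0,0],"delta_pos":[-0.1,0.1,-0.2],"gripper":-1},{"angular":[0,0,0],"delta_pos":[-0.1,0.1,-0.2],"gripper":-1},{"angular":[0,0,0],"delta_pos":[-0.1,0.1,-0.2],"gripper":-1},{"angular":[0,0,0],"delta_pos":[-0.1,0.1,-0.2],"gripper":-1}]'
python3 -m jog '[{"angular":[0,-7,0],"delta_pos":[0,0,0],"gripper":-1},{"angular":[0,-14,0],"delta_pos":[0,0,0],"gripper":-1},{"angular":[0,-21,0],"delta_pos":[0,0,0],"gripper":-1},{"angular":[0,-28,0],"delta_pos":[0,0,0],"gripper":-1},{"angular":[0,-35,0],"delta_pos":[0,0,0],"gripper":-1},{"angular":[0,-42,0],"delta_pos":[0,0,0],"gripper":-1},{"angular":[0,-49,0],"delta_pos":[0,0,0],"gripper":-1},{"angular":[0,-56,0],"delta_pos":[0,0,0],"gripper":-1},{"angular":[0,-63,0],"delta_pos":[0,0,0],"gripper":-1},{"angular":[0,-70,0],"delta_pos":[0,0,0],"gripper":-1},{"angular":[0,-70,0],"delta_pos":[0,0,0],"gripper":-1},{"angular":[0,-70,0],"delta_pos":[0,0,0],"gripper":-1}]'
python3 - <<'E'
from h import *
go([*KR,135],-44.6);print(manip.state()["dq"].round(3))
im=manip.capture("side");cv2.imwrite("pics/side4.png",cv2.resize(im[130:340,130:330,::-1],None,fx=2.8,fy=2.8))
E
```

```text
t: 6.0
eef_pos: [496.6, 236.9, 72.7]
orientation: [-1.279, 1.072, -1.072]
contact_force: [-0.9, 0.9, 5.2]
finger_gap: 0.183
t: 7.2
eef_pos: [497.0, 236.4, 72.7]
orientation: [-1.558, 0.128, -0.138]
contact_force: [1.0, -0.9, 3.4]
finger_gap: 0.183
t 7.2 p [497.  236.4  72.7] xyaw -9.69 gap 0.183 F [ 1.  -0.9  3.4] q1,q7 [ 0.04 -0.98]
dpos cm [ 10.73  -6.43 -29.08] ang [-0.6  34.91  0.15]
[-0.007 -0.004  0.006  0.001 -0.    -0.003  0.002]
```

View pics/side4.png

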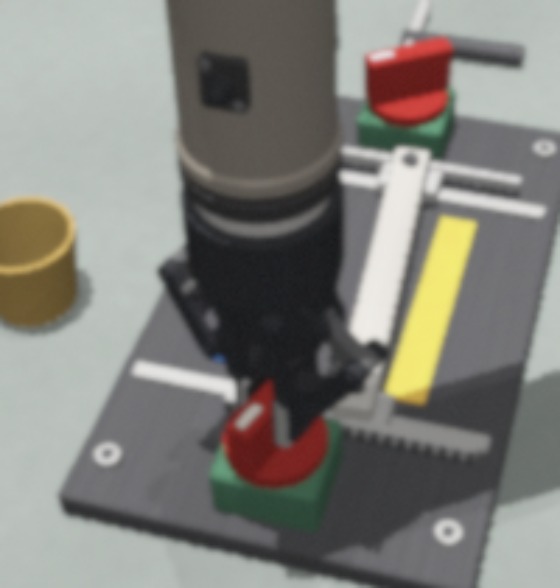

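```bash
python3 -m jog '[{"angular":[0,0,0],"delta_pos":[0,0,0],"gripper":0.2},{"angular":[0,0,0],"delta_pos":[0,0,0],"gripper":0.2},{"angular":[0,0,0],"delta_pos":[0,-4,0],"gripper":0.2},{"angular":[0,0,0],"delta_pos":[0,-6.4,0],"gripper":0.2},{"angular":[0,5,0],"delta_pos":[1.5,-6.4,-4.1],"gripper":0.2},{"angular":[0,10,0],"delta_pos":[3.0,-6.4,-8.2],"gripper":0.2},{"angular":[0,15,0],"delta_pos":[4.5,-6.4,-12.3],"gripper":0.2},{"angular":[0,20,0],"delta_pos":[6.0,-6.4,-16.4],"gripper":0.2},{"angular":[0,25,0],"delta_pos":[7.5,-6.4,-20.5],"gripper":0.2},{"angular":[0,30,0],"delta_pos":[9.1,-6.4,-24.6],"gripper":0.2},{"angular":[0,35,0],"delta_pos":[10.7,-6.4,-29.1],"gripper":0.2},{"angular":[0,35,0],"delta_pos":[10.7,-6.4,-29.1],"gripper":0.2}]'
python3 -m jog '[{"angular":[0,0,0],"delta_pos":[0,0,0],"gripper":0.2},{"angular":[0,0,0],"delta_pos":[0,0,0],"gripper":0.2}]'
python3 - <<'E'
from h import *
go([*KR,71],-44.6);print(manip.state()["dq"].round(3))
E
```

```text
t: 8.45
eef_pos: [553.4, -80.0, 133.6]
orientation: [-1.477, 0.617, -0.626]
contact_force: [0.4, -1.7, -0.2]
finger_gap: 0.595
t: 8.65
eef_pos: [552.9, -80.6, 133.1]
orientation: [-1.477, 0.618, -0.626]
contact_force: [0.7, 0.5, -0.7]
finger_gap: 0.601
t 8.65 p [552.9 -80.6 133.1] xyaw -45.61 gap 0.601 F [ 0.7  0.5 -0.7] q1,q7 [ 0.5  -0.89]
dpos cm [-0.83  6.22  0.83] ang [-0.23 -1.01  0.21]
[-0.018 -0.007 -0.028  0.006 -0.014  0.002  0.003]
```

```bash
python3 -m jog '[{"angular":[0,-1,0],"delta_pos":[-0.8,0,0.8],"gripper":0.2},{"angular":[0,-1,0],"delta_pos":[-0.8,3,0.8],"gripper":0.2},{"angular":[0,-1,0],"delta_pos":[-0.8,6.2,0.8],"gripper":0.2},{"angular":[0,-1,0],"delta_pos":[-0.8,6.2,0.8],"gripper":0.2},{"angular":[0,-1,0],"delta_pos":[-0.8,6.2,0.8],"gripper":0.2},{"angular":[0,-1,0],"delta_pos":[-0.8,6.2,0.8],"gripper":0.2}]'
python3 - <<'E'
from h import *
go([*KR,71],-44.6)
im=manip.capture("side");cv2.imwrite("pics/side5.png",cv2.resize(im[100:330,180:380,::-1],None,fx=2.5,fy=2.5))
E
```

```text
t: 9.25
eef_pos: [554.9, -68.0, 73.0]
orientation: [-1.48, 0.601, -0.613]
contact_force: [-0.3, -0.1, -0.4]
finger_gap: 0.596
t 9.25 p [554.9 -68.   73. ] xyaw -44.51 gap 0.596 F [-0.3 -0.1 -0.4] q1,q7 [ 0.47 -0.93]
dpos cm [-0.05  0.2  -0.16] ang [-0.38  0.09  0.34]
```

View pics/side5.png

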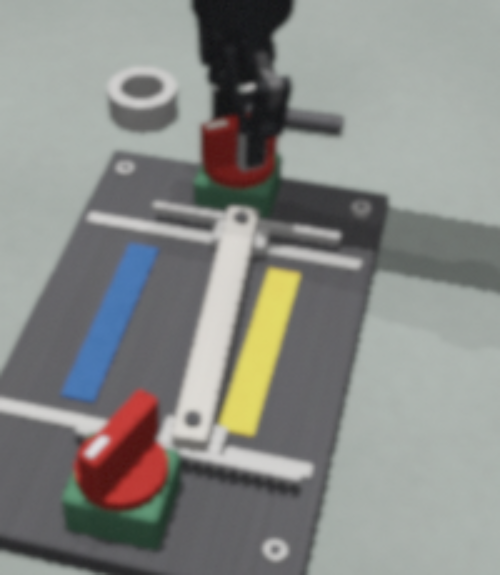

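Right knob is between the open fingers (crop ~245,150), the left is about 70° round. Close and wind the right to about 105°.

```bash
python3 -m jog '[{"angular":[0,0,0],"delta_pos":[0,0.1,-0.1],"gripper":0.2},{"angular":[0,0,0],"delta_pos":[0,0.1,-0.1],"gripper":-1},{"angular":[0,0,0],"delta_pos":[0,0.1,-0.1],"gripper":-1},{"angular":[0,0,0],"delta_pos":[0,0.1,-0.1],"gripper":-1},{"angular":[0,0,0],"delta_pos":[0,0.1,-0.1],"gripper":-1},{"angular":[0,0,0],"delta_pos":[0,0.1,-0.1],"gripper":-1}]'
python3 -m jog '[{"angular":[0,-7,0],"delta_pos":[0,0,0],"gripper":-1},{"angular":[0,-14,0],"delta_pos":[0,0,0],"gripper":-1},{"angular":[0,-21,0],"delta_pos":[0,0,0],"gripper":-1},{"angular":[0,-28,0],"delta_pos":[0,0,0],"gripper":-1},{"angular":[0,-35,0],"delta_pos":[0,0,0],"gripper":-1},{"angular":[0,-42,0],"delta_pos":[0,0,0],"gripper":-1},{"angular":[0,-49,0],"delta_pos":[0,0,0],"gripper":-1},{"angular":[0,-56,0],"delta_pos":[0,0,0],"gripper":-1},{"angular":[0,-63,0],"delta_pos":[0,0,0],"gripper":-1},{"angular":[0,-70,0],"delta_pos":[0,0,0],"gripper":-1},{"angular":[0,-70,0],"delta_pos":[0,0,0],"gripper":-1},{"angular":[0,-70,0],"delta_pos":[0,0,0],"gripper":-1}]'
python3 - <<'E'
from h import *
go([*KL,135],-9.6)
E
```

```text
t: 9.9
eef_pos: [553.4, -68.1, 72.7]
orientation: [-1.48, 0.603, -0.613]
contact_force: [-3.2, 1.5, 5.9]
finger_gap: 0.182
t: 11.1
eef_pos: [553.6, -68.1, 72.8]
orientation: [-1.543, -0.353, 0.34]
contact_force: [1.2, 1.1, 1.8]
finger_gap: 0.178
t 11.1 p [553.6 -68.1  72.8] xyaw 25.32 gap 0.178 F [1.2 1.1 1.8] q1,q7 [0.66 0.14]
dpos cm [ 7.87 -6.21 29.88] ang [-3.000e-02  3.491e+01  4.600e-01]
```

```bash
python3 -m jog '[{"angular":[0,0,0],"delta_pos":[0,0,0],"gripper":0.2},{"angular":[0,0,0],"delta_pos":[0,0,0],"gripper":0.2},{"angular":[0,0,0],"delta_pos":[0,-4,0],"gripper":0.2},{"angular":[0,0,0],"delta_pos":[0,-6.2,0],"gripper":0.2},{"angular":[0,5,0],"delta_pos":[1.1,-6.2,4.2],"gripper":0.2},{"angular":[0,10,0],"delta_pos":[2.2,-6.2,8.4],"gripper":0.2},{"angular":[0,15,0],"delta_pos":[3.3,-6.2,12.6],"gripper":0.2},{"angular":[0,20,0],"delta_pos":[4.4,-6.2,16.8],"gripper":0.2},{"angular":[0,25,0],"delta_pos":[5.5,-6.2,21],"gripper":0.2},{"angular":[0,30,0],"delta_pos":[6.6,-6.2,25.2],"gripper":0.2},{"angular":[0,35,0],"delta_pos":[7.7,-6.2,29.2],"gripper":0.2},{"angular":[0,35,0],"delta_pos":[7.7,-6.2,29.2],"gripper":0.2}]'
python3 -m jog '[{"angular":[0,0,0],"delta_pos":[0,0,0],"gripper":0.2},{"angular":[0,0,0],"delta_pos":[0,0,0],"gripper":0.2}]'
python3 - <<'E'
from h import *
go([*KL,71],-9.6)
E
```

```text
t: 12.3
eef_pos: [494.2, 238.1, 136.0]
orientation: [-1.558, 0.118, -0.129]
contact_force: [0.2, -0.5, -0.1]
finger_gap: 0.602
t: 12.5
eef_pos: [493.9, 238.5, 136.0]
orientation: [-1.558, 0.118, -0.128]
contact_force: [-0.5, 0.6, 0.4]
finger_gap: 0.6
t 12.5 p [493.9 238.5 136. ] xyaw -8.99 gap 0.6 F [-0.5  0.6  0.4] q1,q7 [ 0.07 -0.93]
dpos cm [ 0.26  6.5  -0.31] ang [-0.57  0.61  0.35]
```

```bash
python3 -m jog '[{"angular":[0,0.6,0],"delta_pos":[0.3,0,-0.3],"gripper":0.2},{"angular":[0,0.6,0],"delta_pos":[0.3,3,-0.3],"gripper":0.2},{"angular":[0,0.6,0],"delta_pos":[0.3,6.4,-0.3],"gripper":0.2},{"angular":[0,0.6,0],"delta_pos":[0.3,6.4,-0.3],"gripper":0.2},{"angular":[0,0.6,0],"delta_pos":[0.3,6.4,-0.3],"gripper":0.2},{"angular":[0,0.6,0],"delta_pos":[0.3,6.4,-0.3],"gripper":0.2}]'
python3 - <<'E'
from h import *
go([*KL,71],-9.6)
im=manip.capture("side");cv2.imwrite("pics/side6.png",cv2.resize(im[130:340,130:330,::-1],None,fx=2.8,fy=2.8))
im=manip.capture("top");cv2.imwrite("pics/top6.png",cv2.resize(im[130:290,130:340,::-1],None,fx=3.5,fy=3.5))
E
```

```text
t: 13.1
eef_pos: [498.4, 235.8, 73.8]
orientation: [-1.556, 0.125, -0.14]
contact_force: [0.0, -0.5, 0.1]
finger_gap: 0.601
t 13.1 p [498.4 235.8  73.8] xyaw -9.67 gap 0.601 F [ 0.  -0.5  0.1] q1,q7 [ 0.05 -0.98]
dpos cm [-0.19  0.27 -0.05] ang [-0.67 -0.06  0.49]
```

View pics/side6.png

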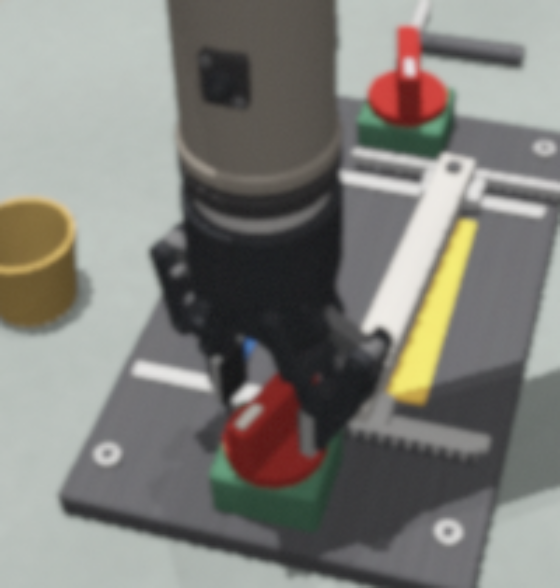

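View pics/top6.png

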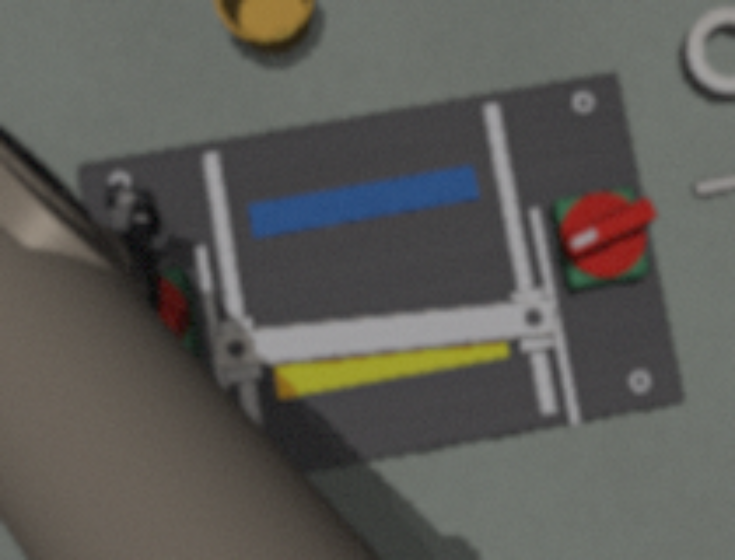

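Geometry is as planned: left at about 70°, right at about 105°, strip partly covered. Now turn the left 59° to about 129°.

```bash
python3 -m jog '[{"angular":[0,0,0],"delta_pos":[-0.2,0.2,0],"gripper":0.2},{"angular":[0,0,0],"delta_pos":[-0.2,0.2,0],"gripper":-1},{"angular":[0,0,0],"delta_pos":[-0.2,0.2,0],"gripper":-1},{"angular":[0,0,0],"delta_pos":[-0.2,0.2,0],"gripper":-1},{"angular":[0,0,0],"delta_pos":[-0.2,0.2,0],"gripper":-1},{"angular":[0,0,0],"delta_pos":[-0.2,0.2,0],"gripper":-1}]'
python3 -m jog '[{"angular":[0,-7,0],"delta_pos":[0,0,0],"gripper":-1},{"angular":[0,-14,0],"delta_pos":[0,0,0],"gripper":-1},{"angular":[0,-21,0],"delta_pos":[0,0,0],"gripper":-1},{"angular":[0,-28,0],"delta_pos":[0,0,0],"gripper":-1},{"angular":[0,-35,0],"delta_pos":[0,0,0],"gripper":-1},{"angular":[0,-42,0],"delta_pos":[0,0,0],"gripper":-1},{"angular":[0,-49,0],"delta_pos":[0,0,0],"gripper":-1},{"angular":[0,-55,0],"delta_pos":[0,0,0],"gripper":-1},{"angular":[0,-59,0],"delta_pos":[0,0,0],"gripper":-1},{"angular":[0,-59,0],"delta_pos":[0,0,0],"gripper":-1},{"angular":[0,-59,0],"delta_pos":[0,0,0],"gripper":-1}]'
python3 - <<'E'
from h import *
go([*KR,135],25.3)
E
```

```text
t: 13.8
eef_pos: [497.2, 236.6, 72.4]
orientation: [-1.555, 0.123, -0.141]
contact_force: [2.0, -1.1, 2.8]
finger_gap: 0.177
t: 14.9
eef_pos: [497.7, 236.7, 72.4]
orientation: [-1.46, -0.684, 0.658]
contact_force: [3.5, 1.0, 0.9]
finger_gap: 0.18
t 14.9 p [497.7 236.7  72.4] xyaw 49.27 gap 0.18 F [3.5 1.  0.9] q1,q7 [ 0.19 -0.09]
dpos cm [-19.41  -6.53 -24.17] ang [-0.05 23.97  0.99]
```

```bash
python3 -m jog '[{"angular":[0,0,0],"delta_pos":[0,0,0],"gripper":0.2},{"angular":[0,0,0],"delta_pos":[0,0,0],"gripper":0.2},{"angular":[0,0,0],"delta_pos":[0,-4,0],"gripper":0.2},{"angular":[0,0,0],"delta_pos":[0,-6.4,0],"gripper":0.2},{"angular":[0,3,0],"delta_pos":[-2.7,-6.4,-3.4],"gripper":0.2},{"angular":[0,7,0],"delta_pos":[-5.4,-6.4,-6.8],"gripper":0.2},{"angular":[0,11,0],"delta_pos":[-8.1,-6.4,-10.2],"gripper":0.2},{"angular":[0,15,0],"delta_pos":[-10.8,-6.4,-13.6],"gripper":0.2},{"angular":[0,18,0],"delta_pos":[-13.5,-6.4,-17],"gripper":0.2},{"angular":[0,21,0],"delta_pos":[-16.2,-6.4,-20.3],"gripper":0.2},{"angular":[0,24,0],"delta_pos":[-18.8,-6.4,-23.5],"gripper":0.2},{"angular":[0,24,0],"delta_pos":[-18.8,-6.4,-23.5],"gripper":0.2}]'
python3 -m jog '[{"angular":[0,0,0],"delta_pos":[0,0,0],"gripper":0.2},{"angular":[0,0,0],"delta_pos":[0,0,0],"gripper":0.2}]'
python3 - <<'E'
from h import *
go([*KR,71],25.3)
im=manip.capture("side");cv2.imwrite("pics/side7.png",cv2.resize(im[130:340,130:340,::-1],None,fx=2.8,fy=2.8))
im=manip.capture("top");cv2.imwrite("pics/top7.png",im[:,:,::-1]);cv2.imwrite("pics/top7c.png",cv2.resize(im[130:290,130:340,::-1],None,fx=3.5,fy=3.5))
E
```

```text
t: 16.1
eef_pos: [552.4, -69.3, 132.6]
orientation: [-1.542, -0.345, 0.325]
contact_force: [0.4, -0.9, -0.0]
finger_gap: 0.597
t: 16.3
eef_pos: [551.7, -69.4, 132.2]
orientation: [-1.542, -0.344, 0.326]
contact_force: [-0.2, -0.4, -1.0]
finger_gap: 0.601
t 16.3 p [551.7 -69.4 132.2] xyaw 24.48 gap 0.601 F [-0.2 -0.4 -1. ] q1,q7 [0.73 0.15]
dpos cm [ 0.1   6.12 -0.02] ang [-0.02 -0.82  0.65]
```

View pics/top7c.png

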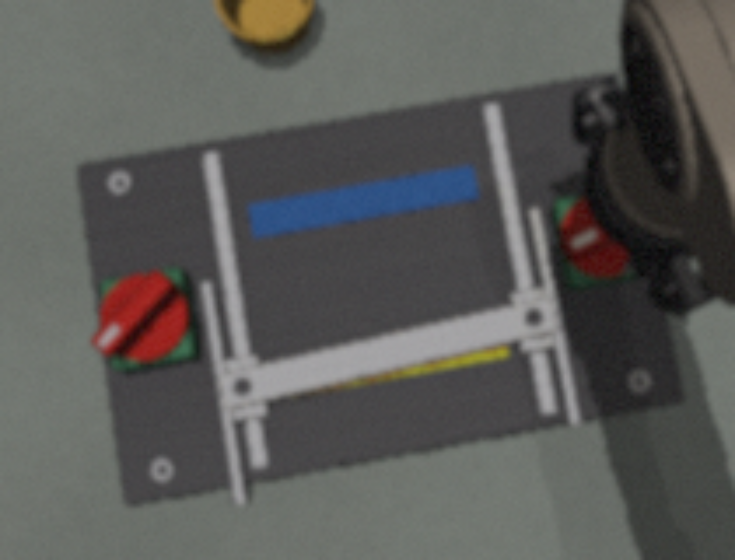

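View pics/side7.png

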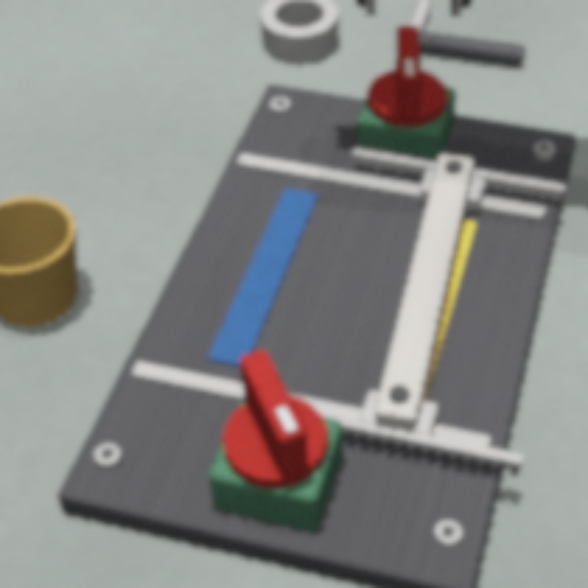

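```bash
cat >> h.py <<'E'
YC=np.array([471.8,74.5]);YAW=np.radians(10.5);U=np.array([np.cos(YAW),np.sin(YAW)]);V=np.array([-np.sin(YAW),np.cos(YAW)])
def bed(p):p=np.asarray(p)[:2]-YC;return (p@U).round(2),(p@V).round(2)
def hole(im,guess,r=4):
    """dark-hole centroid near guess"""
    g=cv2.cvtColor(im,cv2.COLOR_RGB2GRAY).astype(float);x,y=guess
    w=g[y-r:y+r+1,x-r:x+r+1];k=np.clip(np.percentile(w,70)-w,0,None);c=slice(1,-1)
    # keep only the dark core inside
    yy,xx=np.mgrid[-r:r+1,-r:r+1];k=k*((xx**2+yy**2)<=(2.6)**2)
    return np.array([x+(k*xx).sum()/k.sum(),y+(k*yy).sum()/k.sum()])
E
python3 - <<'E'
from h import *
t=cv2.imread("pics/top7.png")[:,:,::-1].copy();t0=cv2.imread("pics/top0.png")[:,:,::-1].copy()
l=hole(t,(199,240));r=hole(t,(282,220));print(l,r)
print("tri L z",tri(l,(130+399/2.8-.3,130+394/2.8-.3)).round(1),"R",tri(r,(130+453/2.8-.3,130+167/2.8-.3)).round(1))
for nm,p in(("L",l),("R",r),("L0",hole(t0,(195,217))),("R0",hole(t0,(279,202)))):
    w=ray("top",p,50);print(nm,p.round(1),w.round(1),bed(w))
E
```

```text
[198.89539422 239.99453552] [282.01906158 220.09090909]
tri L z [452.4 172.1  51.4] R [499.2 -21.6  51.8]
L [198.9 240. ] [452.9 172.4  50. ] (np.float64(-0.71), np.float64(99.72))
R [282.  220.1] [500.  -21.6  50. ] (np.float64(10.21), np.float64(-99.61))
L0 [195.  216.7] [507.1 183.   50. ] (np.float64(54.52), np.float64(100.2))
R0 [278.9 201.7] [543.8 -14.5  50. ] (np.float64(54.55), np.float64(-100.58))
```

```bash
python3 -m jog '[{"angular":[0,-0.8,0.6],"delta_pos":[0.1,3,0],"gripper":0.2},{"angular":[0,-0.8,0.6],"delta_pos":[0.1,6.1,0],"gripper":0.2},{"angular":[0,-0.8,0.6],"delta_pos":[0.1,6.1,0],"gripper":0.2},{"angular":[0,-0.8,0.6],"delta_pos":[0.1,6.1,0],"gripper":0.2},{"angular":[0,-0.8,0.6],"delta_pos":[0.1,6.1,0],"gripper":0.2}]'
python3 - <<'E'
from h import *
go([553.4,-68.1,72],25.3)
E
```

```text
t: 16.9
eef_pos: [554.9, -65.9, 73.4]
orientation: [-1.542, -0.353, 0.345]
contact_force: [0.9, 0.6, 0.7]
finger_gap: 0.6
t 16.9 p [554.9 -65.9  73.4] xyaw 25.49 gap 0.6 F [0.9 0.6 0.7] q1,q7 [0.68 0.11]
dpos cm [-0.23  0.14 -0.14] ang [0.01 0.19 0.28]
```

```bash
python3 -m jog '[{"angular":[0,0.2,0],"delta_pos":[-0.2,0.1,-0.1],"gripper":0.2},{"angular":[0,0.2,0],"delta_pos":[-0.2,0.1,-0.1],"gripper":-1},{"angular":[0,0.2,0],"delta_pos":[-0.2,0.1,-0.1],"gripper":-1},{"angular":[0,0.2,0],"delta_pos":[-0.2,0.1,-0.1],"gripper":-1},{"angular":[0,0.2,0],"delta_pos":[-0.2,0.1,-0.1],"gripper":-1},{"angular":[0,0.2,0],"delta_pos":[-0.2,0.1,-0.1],"gripper":-1}]'
python3 -m jog '[{"angular":[0,-6,0],"delta_pos":[0,0,0],"gripper":-1},{"angular":[0,-12,0],"delta_pos":[0,0,0],"gripper":-1},{"angular":[0,-18,0],"delta_pos":[0,0,0],"gripper":-1},{"angular":[0,-24,0],"delta_pos":[0,0,0],"gripper":-1},{"angular":[0,-24,0],"delta_pos":[0,0,0],"gripper":-1},{"angular":[0,-24,0],"delta_pos":[0,0,0],"gripper":-1}]'
python3 - <<'E'
from h import *
go([553.4,-68.1,72],49.3)
E
python3 -m jog '[{"angular":[0,0,0],"delta_pos":[0,0,0],"gripper":0.2},{"angular":[0,0,0],"delta_pos":[0,0,0],"gripper":0.2},{"angular":[0,0,0],"delta_pos":[0,-4,0],"gripper":0.2},{"angular":[0,0,0],"delta_pos":[0,-8,0],"gripper":0.2},{"angular":[0,0,0],"delta_pos":[0,-10,0],"gripper":0.2},{"angular":[0,0,0],"delta_pos":[0,-10,0],"gripper":0.2}]'
python3 - <<'E'
from h import *
go([553.4,-68.1,72],49.3)
for n in("side","top"):
  im=manip.capture(n);cv2.imwrite(f"pics/{n}8.png",im[:,:,::-1]);cv2.imwrite(f"pics/{n}8c.png",cv2.resize(im[130:340,130:340,::-1],None,fx=2.8,fy=2.8))
E
```

```text
t: 17.5
eef_pos: [553.6, -67.9, 73.1]
orientation: [-1.543, -0.35, 0.342]
contact_force: [-0.2, -0.6, 4.8]
finger_gap: 0.181
t: 18.1
eef_pos: [553.6, -67.9, 73.1]
orientation: [-1.466, -0.674, 0.667]
contact_force: [-0.7, 0.9, 2.0]
finger_gap: 0.181
t 18.1 p [553.6 -67.9  73.1] xyaw 49.18 gap 0.181 F [-0.7  0.9  2. ] q1,q7 [0.74 0.47]
dpos cm [-0.02  0.11  0.  ] ang [ 0.16 -0.12  0.22]
t: 18.7
eef_pos: [555.7, -67.3, 176.7]
orientation: [-1.469, -0.679, 0.661]
contact_force: [0.8, 0.1, -0.8]
finger_gap: 0.601
t 18.7 p [555.7 -67.3 176.7] xyaw 49.14 gap 0.601 F [ 0.8  0.1 -0.8] q1,q7 [0.79 0.55]
dpos cm [-0.3  10.47  0.21] ang [ 0.49 -0.16  0.49]
```

View pics/top8c.png

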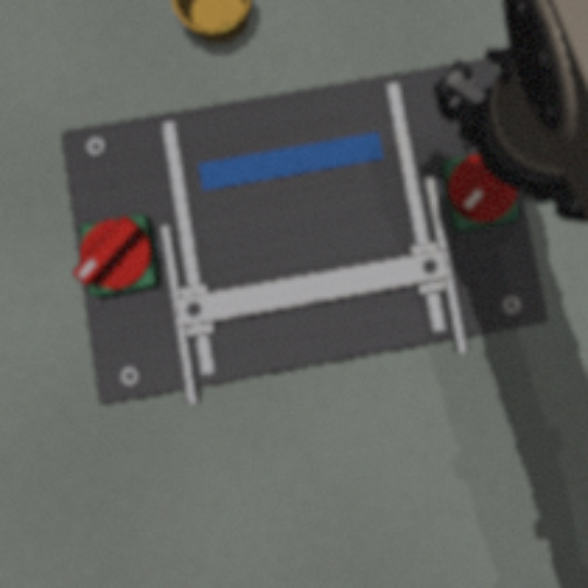

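View pics/side8c.png

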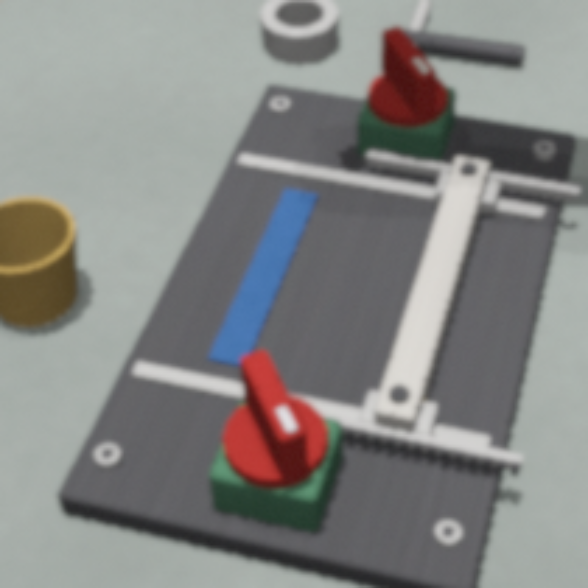

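```bash
python3 - <<'E'
from h import *
t=cv2.imread("pics/top8.png")[:,:,::-1].copy();s=cv2.imread("pics/side8.png")[:,:,::-1].copy()
l=hole(t,(199,240));r=hole(t,(283,225));ls=hole(s,(272,270));rs=hole(s,(297,190))
for nm,p,q in(("L",l,ls),("R",r,rs)):
    X=tri(p,q);print(nm,p.round(1),q.round(1),X.round(1),bed(X),"top@50",bed(ray("top",p,50)),"side@50",bed(ray("side",q,50)))
print("yellow left px",[ [b[0][4] for b in blobs(mask(i,"yellow"),3)] for i in(t,s)])
# blue-strip yaw as squareness reference
for st,ce,m in blobs(mask(t,"blue")):
    r_=np.array([ray("top",q,22) for q in cv2.boxPoints(cv2.minAreaRect(np.argwhere(m)[:,::-1].astype(np.float32)))]);r_=r_[np.argsort(r_[:,1])];d=r_[2:].mean(0)-r_[:2].mean(0);print("blue yaw",np.degrees(np.arctan2(-d[0],d[1])))
d=ray("top",l,50)-ray("top",r,50);print("fence yaw",np.degrees(np.arctan2(-d[0],d[1])))
E
```

```text
L [198.9 240. ] [272.  270.2] [452.6 172.1  51.9] (np.float64(-1.06), np.float64(99.46)) top@50 (np.float64(-0.72), np.float64(99.74)) side@50 (np.float64(-0.89), np.float64(97.95))
R [283.  224.9] [297. 190.] [488.5 -23.8  52.3] (np.float64(-1.48), np.float64(-99.68)) top@50 (np.float64(-1.24), np.float64(-99.88)) side@50 (np.float64(-1.15), np.float64(-102.26))
yellow left px [[], []]
blue yaw 10.520475991500446
fence yaw 10.351006788516036
```

```bash
python3 -c "
from rig import manip
print(manip.state()['t'],manip.state()['finger_gap']);print(manip.job_done())"
```

```text
18.8 0.600277460794788
the job is handed in; nothing more can be done
None
```

The fence now lies squarely over the yellow strip, moved by the two red knobs alone, and I handed the job in at 18.8 s.

- **Winding:** I turned the knobs counter-clockwise in alternating steps: right 35°, left 70°, right 70°, left 59°, right 24°. Both ended near 129°, about 56 mm of travel, and the fence stayed within about 5° of square throughout.
- **Coverage:** No yellow can be seen in either camera view, and the blue strip is fully exposed.
- **Squareness:** The fence yaw is 10.35°, against 10.5° for the bed.
- **Position:** The image measurements and the knob travel disagree slightly. The fence's end holes measure 0.7 to 1.5 mm past the strip's centreline, while the knob travel puts the fence on the centreline to within a few tenths of a mm. A gap that size is within the 2 mm calibration tolerance, so I left it.
- **Release:** The gripper is open and about 100 mm above its gripping height on the right knob, touching nothing.

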